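# Close up the thread chest and the work-basket

### The job

Close up the sewing things for the evening: with the fingertips, push both drawers of the thread chest fully home, and push the basket's lid over and down until it lies flat on the rim. Do not slam them, leave the chest and the basket standing where they are, and leave the spools and the other small things alone.

Things in the scene. Friction and masses are not known exactly. Their poses are not given: they have to be found in the camera images.
- chest: wooden thread chest standing loose on the table, 170 (x) x 250 (y) x 95 mm high, about 3.5 kg with its drawers. Origin: centre of its underside; its front, with two drawers side by side, faces its own -x, roughly towards the robot. It slides on the table if pushed hard (some 15 to 30 N). A loose red spool stands on its top.
- drawer_left (a joint): how far the drawer on the chest's +y side stands out, m: 0 = fully home, front flush with the carcass; 0.11 = stop. It slides out along the chest's -x. Light friction (about 1.5 N), no spring: it stays where it is left.
- drawer_right (a joint): the same for the drawer on the chest's -y side.
- drawer_left_front (a point): centre of the outer face of the left drawer's front panel (flat, no knob, only a flush brass plate); panel 109 mm wide (y), 75 mm high, spanning 10 to 85 mm above the table; axes as the chest's. It moves with the drawer; at drawer joint 0 it lies at chest x = -85 mm, y = +60.5 mm.
- drawer_right_front (a point): the same for the right drawer; at joint 0 it lies at chest x = -85 mm, y = -60.5 mm.
- basket: woven work-basket standing loose on the table, 150 (x) x 210 (y) x 80 mm high to the rim, 2.5 kg. Origin: centre of its underside. Its lid is hinged along the rim on its own +x side (away from the robot).
- lid (a joint): lid angle, rad: 0 = closed, flat on the rim; about 1.57 = standing upright; stop at 1.8. The hinge is stiff (about 0.17 N m), so the lid stays at any angle and must be pushed over and all the way down.
- lid_hinge (a point): middle of the hinge axis, on the rim: basket x = +75 mm, y = 0, 80 mm above the table; axes as the basket's, the hinge runs along y.
- lid_edge (a point): middle of the lid's free edge, on its outer (woven, upper when closed) face, 150 mm from the hinge axis. The lid is a flat panel 150 x 210 x 8 mm without a knob; its inner face passes through the hinge axis, its outer face is 8 mm from it. When open the outer face looks away from the robot. Site axes turn with the lid: z is the outward normal of the outer face, -x runs from the hinge to the free edge.
- spool_red: red thread spool, diameter 36 mm, 45 mm high, standing loose on the rear half of the chest's top; origin: centre of its underside. Bystander.
- spool_blue: blue thread spool, diameter 36 mm, 50 mm high, standing on the table beside the chest's +y side; origin: centre of its underside. Bystander.
- pincushion: red round pincushion, diameter 64 mm, 36 mm high, on the table just in front (-x) of the basket; origin: centre of its underside. Bystander.
- hoop: wooden embroidery hoop lying flat, outer diameter 110 mm, 12 mm thick, far side of the table; origin: centre of its underside. Bystander.
- button_jar: green glass jar with brass lid, diameter 56 mm, 75 mm high, far side of the table; origin: centre of its underside. Bystander.
- thimble: steel thimble, diameter 22 mm, 23 mm high, on the table beside the basket's +y side; origin: centre of its underside. Bystander.

How it is judged:
By the outcome, as a careful person would: the job done as asked, in the order asked, and still so for the second after the job is handed in, with the robot touching nothing.
It also fails if it takes over 58 s, if anything falls off the work surface, if the arm or the gripper's body presses on something with over 40 N, if the wrist force passes 120 N, or if a joint passes its speed limit or range.

### The arm

A 6-joint arm with a two-finger parallel gripper is mounted at the origin on the work surface. World frame = base frame: x ahead of the robot, y to its left, z up, the work surface at z = 0. Lengths are in m, angles in rad, forces in N, time in s.
With the tool pointing down it reaches from about 0.35 to 0.775 m from the base axis. Payload 7.3 kg.
Tool frame: the origin (TCP) lies between the finger pads; the fingertips stand 8 mm ahead of it and the grasp point (between the pads) lies 11 mm behind it (robot.nose_length is the distance from the TCP to the fingertips, in m); z points along the fingers, y is the line along which they close (so a half turn about z gives the same grasp; the last joint's range is limited). The gripper opens to 92 mm and grips with 3 to 60 N. Pads are 19 mm wide; open, the fingers measure 130 mm over their backs; the gripper's body (75 mm by 190 mm) begins 47 mm behind the grasp point.
Start: joints at [-0.146, 0.342, 1.524, -0, 1.275, -0.146], TCP at [0.525, 0, 0.235] pointing down, gripper open.
Joint ranges: [-2.53, 2.53], [-0.77, 2.02], [0.04, 2.7], [-1, 4.14], [0.28, 2.66], [-3.11, 3.11]. Speed limits (rad/s): [2.57, 2.57, 3.14, 3.14, 3.14, 3.14].

### API

Orientations are given as [roll, pitch, yaw] about the fixed x, y, z axes, in that order (R = Rz(yaw) Ry(pitch) Rx(roll)).
In Python, from cell import robot gives the robot as it stands. The module is installed in compiled form; this text tells all that it offers.
- The arm moves only by the shell command python3 -m jog 'ROWS' [FORCE]. ROWS is JSON, a list that holds one entry, the list of rows, each a list of 5 numbers: the gripper's target within -1 to 1 (fully open at 1, half-way at 0, shut at -1), then the shift along the tool's x, y, z in m, then the turn about the tool's z in rad. A call has 1 to 5 rows; each row is the pose to reach, as a shift and turn from the pose commanded when the call began, along the tool's axes at that moment; what a row does not reach only later rows make up. A row lasts 1/12 s, in which the tool goes at most 41.7 mm and 7.16 degrees, less where a joint would pass 70% of its speed; a pose out of reach is approached as far as the arm can. A call with a gripper value outside its range is refused whole. The fingers move at their own pace and stop on an object; FORCE is the grip in N (left out, the last holds). Time passes only in rows, so rows that repeat a pose let the fingers close. It gives the time, the measured TCP pose, the force, the opening and the grip force at its end, in the units of the state.
- robot.observe(): the state, without advancing time (a new reading comes with each control period).
- robot.read_camera(name): name is "scene" or "side" or "wrist"; returns the picture (384x512x3 uint8, red, green, blue); there is no depth.
- robot.camera_model(name): a dict with "camera_matrix" (3x3 intrinsics, pixels), "position" and "attitude" of the camera in the world; the wrist camera has in their place "mount" (4x4, takes a point from camera to tool coordinates, whose origin is the TCP and whose axes are the flange's). Camera axes: x right, y down, z forward; pixel columns grow to the right and rows downward; lengths in m; the calibration is good to about 2 mm. A picture is of the moment at which its call begins: read the wrist's pose just before it. camera_model takes no time and is no camera call.
- robot.hand_in(): hands the job in; it is judged then, once.
The state is a dict: "time": time; "qpos": joint angles; "qvel": joint speeds; "joint_efforts": joint torques, N m; "tool_pos": TCP position; "tool_rot": TCP orientation; "contact_force": force on the tool from outside, world axes, zero at the start; "torque": the same for the moment, N m; "opening": finger opening in m; "grip_force": force on a finger pad.
Only numpy, scipy, OpenCV 4.12 (cv2) and the standard library are available. Lean on these libraries where they do the work, as an engineer would, in place of code of your own. Each camera call takes 0.05 s, during which the arm holds its last target. There are 200 camera calls.

## Working session

There is one attempt and no reset: what is moved stays moved. The work goes in short steps, Python scripts to look and compute and a shell command to move; the robot and the scene stay as the last step left them, time stands still between calls to the robot, and variables do not carry over. Pictures are saved under pics/ and viewed, at most 10 in all, crops included, and the job is handed in when it is done.

```bash
mkdir -p pics; python3 - <<'E'
from cell import robot
import cv2,numpy as np
np.set_printoptions(precision=4,suppress=True)
for n in ["scene","side"]:
    im=robot.read_camera(n); cv2.imwrite(f"pics/{n}0.png",im[:,:,::-1])
    m=robot.camera_model(n); print(n,m)
s=robot.observe(); print(s)
E
```

```text
scene {'camera_matrix': array([[380.0622,   0.    , 254.7539],
       [  0.    , 380.0622, 188.8308],
       [  0.    ,   0.    ,   1.    ]]), 'position': array([1.1117, 0.3724, 0.76  ]), 'attitude': array([-2.4035,  0.0131,  2.1515])}
side {'camera_matrix': array([[446.8191,   0.    , 257.2337],
       [  0.    , 446.8191, 192.7155],
       [  0.    ,   0.    ,   1.    ]]), 'position': array([0.2176, 0.7619, 0.8666]), 'attitude': array([-2.3257,  0.0052, -2.6794])}
{'time': 0.1, 'qpos': array([-0.146 ,  0.3426,  1.5249,  0.    ,  1.2754, -0.146 ]), 'qvel': array([ 0.0002, -0.0013, -0.0001, -0.0005, -0.0001, -0.0003]), 'joint_efforts': array([  0.0015, -43.2002, -24.4694,   0.0719,   0.0526,  -0.0001]), 'tool_pos': array([0.5247, 0.0001, 0.2341]), 'tool_rot': array([-3.1403, -0.0002,  1.5708]), 'contact_force': array([ 0.41  ,  0.37  , -0.2292]), 'torque': array([ 0.0194, -0.0038, -0.0084]), 'grip_force': 0.0, 'opening': 0.091694115021939}
```

View pics/scene0.png

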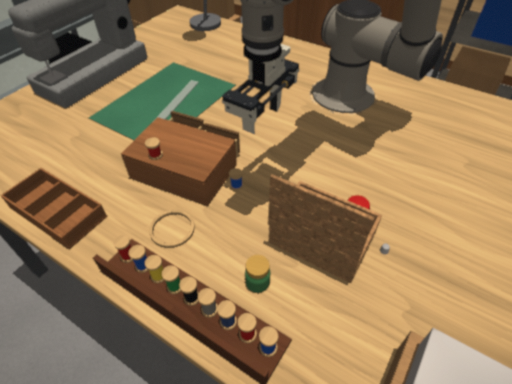

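View pics/side0.png

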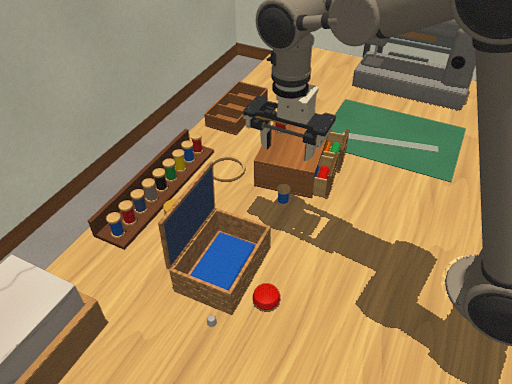

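The scene view shows the chest at about (180,155) with both drawers on its far side, and the basket lid upright at (320,225). In the side view the drawers stand out at about (330,165), and the open basket is at (220,255).

```bash
python3 - <<'E'
import cv2,numpy as np
a=cv2.imread("pics/scene0.png")[100:215,110:250]; b=cv2.imread("pics/side0.png")[120:210,240:360]
c=cv2.imread("pics/scene0.png")[165:285,255:400]; d=cv2.imread("pics/side0.png")[155:330,150:300]
def f(i,x0,y0):
    s=min(400/i.shape[1],300/i.shape[0]); j=cv2.resize(i,None,fx=s,fy=s,interpolation=cv2.INTER_CUBIC)
    o=np.zeros((300,400,3),np.uint8); o[:j.shape[0],:j.shape[1]]=j
    for u in range((x0//20+1)*20,x0+i.shape[1],20): p=int((u-x0)*s); cv2.line(o,(p,0),(p,6),(255,255,255),1); cv2.putText(o,str(u),(p-8,16),0,.33,(255,255,255),1)
    for v in range((y0//20+1)*20,y0+i.shape[0],20): p=int((v-y0)*s); cv2.line(o,(0,p),(6,p),(255,255,255),1); cv2.putText(o,str(v),(8,p+4),0,.33,(255,255,255),1)
    return o
cv2.imwrite("pics/c1.png",np.vstack([np.hstack([f(a,110,100),f(b,240,120)]),np.hstack([f(c,255,165),f(d,150,155)])]))
E
cat > h.py <<'E'
import numpy as np
from scipy.spatial.transform import Rotation as Ro
from cell import robot
def cam(n):
    m=robot.camera_model(n); return m["camera_matrix"],np.array(m["position"]),Ro.from_euler("xyz",m["attitude"]).as_matrix()
def ray(n,uv,z):
    K,p,R=cam(n); d=R@np.linalg.solve(K,[uv[0],uv[1],1]); return p+d*(z-p[2])/d[2]
def proj(n,X):
    K,p,R=cam(n); c=K@(R.T@(np.array(X)-p)); return c[:2]/c[2]
E
```

```text
(no output)
```

View pics/c1.png

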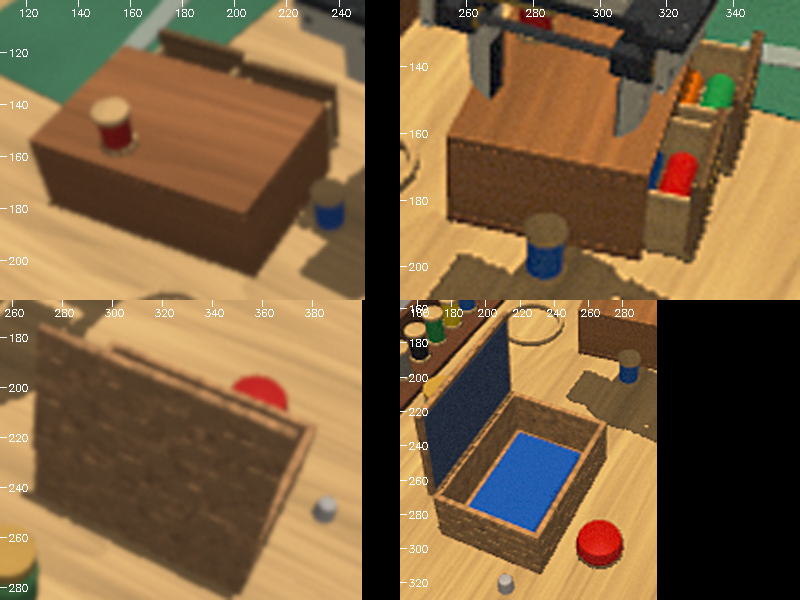

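The crops show the chest's four top corners, the drawers' top edges, the basket rim corners and the lid's free edge.

```bash
python3 - <<'E'
from h import *
np.set_printoptions(precision=4,suppress=True)
P=[ray("scene",p,.095)[:2] for p in [(122.3,154.8),(158.7,118.4),(237.2,139.5),(204.7,181.6)]]
P=np.array(P);print("chest",P,P.mean(0),[np.linalg.norm(P[i]-P[i-1]) for i in range(4)])
print("side chest",[ray("side",p,.095)[:2] for p in [(312,172.5),(254.4,161.4)]])
for nm,ps in dict(L=[(239.6,133.7),(203.9,124.1)],R=[(172.1,111.5),(203.1,120.3)]).items(): print(nm,[ray("scene",p,.085)[:2] for p in ps])
B=np.array([ray("side",p,.08)[:2] for p in [(270.8,227.9),(231.7,296.8),(171,269.9),(215.9,208.7)]])
print("basket",B,B.mean(0),[np.linalg.norm(B[i]-B[i-1]) for i in range(4)])
# lid angle: scene lid top corners, sweep height
for z in (.22,.225,.23,.235): print(z,[ray("side",p,z)[:2] for p in [(159.3,220.9),(212,158)]],[ray("scene",p,z)[:2] for p in [(255+42/2.48,165+25/2.48),(255+312/2.48,165+130/2.48)]])
for n,p,z in [("scene",(360,200),.036),("scene",(236,173),.05),("scene",(153,140),.14),("scene",(385,247),.023),("side",(266,288),.036),("side",(284,188),.05)]: print(n,p,ray(n,p,z)[:2])
E
```

```text
chest [[ 0.6961 -0.3216]
 [ 0.5311 -0.3477]
 [ 0.4865 -0.1047]
 [ 0.6561 -0.0815]] [ 0.5925 -0.2138] [np.float64(0.24339412036448163), np.float64(0.16700032642444454), np.float64(0.24706455240442324), np.float64(0.17119937002119576)]
side chest [array([ 0.4917, -0.1041]), array([ 0.6493, -0.0784])]
L [array([ 0.4534, -0.1204]), array([ 0.4729, -0.2307])]
R [array([ 0.4764, -0.3478]), array([ 0.4603, -0.2436])]
basket [[0.5109 0.1101]
 [0.5017 0.3187]
 [0.6531 0.3171]
 [0.6602 0.1122]] [0.5815 0.2145] [np.float64(0.1492659880377644), np.float64(0.20872396497377343), np.float64(0.1513757269220932), np.float64(0.20503040901986966)]
0.22 [array([0.6649, 0.3068]), array([0.6726, 0.0897])] [array([0.6558, 0.1055]), array([0.6413, 0.3248])]
0.225 [array([0.6615, 0.3104]), array([0.6691, 0.0949])] [array([0.66 , 0.108]), array([0.6457, 0.3253])]
0.23 [array([0.658 , 0.3139]), array([0.6656, 0.1001])] [array([0.6642, 0.1104]), array([0.65  , 0.3257])]
0.235 [array([0.6545, 0.3174]), array([0.6621, 0.1053])] [array([0.6684, 0.1129]), array([0.6544, 0.3261])]
scene (360, 200) [0.4564 0.2452]
scene (236, 173) [ 0.5564 -0.0621]
scene (153, 140) [ 0.6438 -0.25  ]
scene (385, 247) [0.5465 0.3465]
side (266, 288) [0.4606 0.2403]
side (284, 188) [ 0.5519 -0.0615]
```

Chest centre is about (0.592,-0.214) with yaw 0.165. The drawers stand out about 36 mm (left) and 50 mm (right). The basket is at about (0.58,0.215), yaw 0.04, with the lid near 90°. I'll close the gripper, turn it to face the chest, and move off.

```bash
cat >> h.py <<'E'
def to(x,y,z):
    s=robot.observe(); R=Ro.from_euler("xyz",s["tool_rot"]).as_matrix()
    return np.round(R.T@(np.array([x,y,z])-s["tool_pos"]),4), s["tool_rot"].round(3)
E
python3 -m jog '[[[-1,-0.02,-0.02,0,0.12],[-1,-0.04,-0.04,0,0.24],[-1,-0.07,-0.06,0,0.36],[-1,-0.1,-0.08,0,0.48],[-1,-0.12,-0.1,0,0.6]]]' 20
python3 -m jog '[[[-1,0,0,0,0.12],[-1,0,0,0,0.24],[-1,0,0,0,0.36],[-1,0,0,0,0.48],[-1,0,0,0,0.6]]]'
python3 -m jog '[[[-1,0,0,0,0.1],[-1,0,0,0,0.2],[-1,0,0,0,0.206],[-1,0,0,0,0.206],[-1,0,0,0,0.206]]]'
python3 -c "
from h import *
print(to(.414,-.184,.234),to(.414,-.184,.06))"
```

```text
time: 0.52
tool_pos: [0.4238, -0.1216, 0.2344]
tool_rot: [-3.142, 0.001, 0.965]
contact_force: [0.7, -0.5, 0.6]
opening: 0.0629
grip_force: 0.0
time: 0.93
tool_pos: [0.4247, -0.12, 0.2345]
tool_rot: [-3.141, 0.0, 0.364]
contact_force: [-0.2, 0.2, 0.8]
opening: 0.0298
grip_force: 0.0
time: 1.35
tool_pos: [0.4249, -0.1199, 0.2346]
tool_rot: [-3.141, 0.0, 0.168]
contact_force: [-0.2, -0.3, -0.6]
opening: 0.0007
grip_force: 0.0
(array([-0.0214,  0.0614,  0.0006]), array([-3.141,  0.   ,  0.168])) (array([-0.0214,  0.0614,  0.1746]), array([-3.141,  0.   ,  0.168]))
```

```bash

python3 -m jog '[[[-1,-0.01,0.03,0,0],[-1,-0.02,0.06,0,0],[-1,-0.021,0.062,0.03,0],[-1,-0.021,0.062,0.06,0],[-1,-0.021,0.062,0.09,0]]]'
python3 -m jog '[[[-1,0,0,0.02,0],[-1,0,0,0.04,0],[-1,0,0,0.06,0],[-1,0,0,0.08,0],[-1,0,0,0.084,0]]]'
python3 - <<'E'
from h import *
import cv2
print(robot.observe()["tool_pos"])
a=robot.read_camera("side")[100:220,230:390,::-1];b=robot.read_camera("wrist")[:,:,::-1]
a=cv2.resize(a,None,fx=2.5,fy=2.5,interpolation=2);b=cv2.resize(b,(400,300))
cv2.imwrite("pics/d1.png",np.hstack([a,b]))
E
```

```text
time: 1.77
tool_pos: [0.4145, -0.1853, 0.144]
tool_rot: [3.14, -0.001, 0.166]
contact_force: [-0.1, -0.3, -1.0]
opening: 0.0004
grip_force: 0.0
time: 2.18
tool_pos: [0.413, -0.1836, 0.0582]
tool_rot: [-3.138, 0.004, 0.167]
contact_force: [-0.1, -0.3, 0.4]
opening: 0.0005
grip_force: 0.0
[ 0.41296544 -0.18362105  0.05817153]
```

View pics/d1.png

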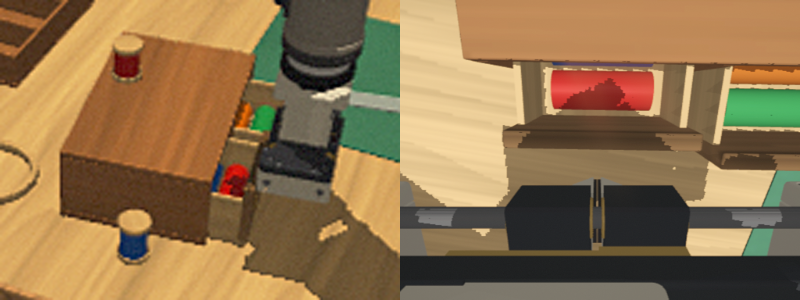

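The fingertips are centred in front of the left drawer and square to it. Now I'll push it slowly.

```bash

python3 -m jog '[[[-1,0.008,0,0,0],[-1,0.016,0,0,0],[-1,0.024,0,0,0],[-1,0.029,0,0,0],[-1,0.032,0,0,0]]]'
python3 -m jog '[[[-1,0.003,0,0,0],[-1,0.006,0,0,0],[-1,0.009,0,0,0],[-1,0.012,0,0,0],[-1,0.015,0,0,0]]]'
python3 -m jog '[[[-1,0.003,0,0,0],[-1,0.006,0,0,0],[-1,0.009,0,0,0],[-1,0.012,0,0,0],[-1,0.014,0,0,0]]]'
```

```text
time: 2.7
tool_pos: [0.4472, -0.1794, 0.0613]
tool_rot: [3.14, -0.001, 0.166]
contact_force: [-1.9, -1.4, 1.3]
opening: 0.0006
grip_force: 0.8
time: 3.12
tool_pos: [0.461, -0.1769, 0.0607]
tool_rot: [-3.142, 0.0, 0.165]
contact_force: [-1.9, -0.8, 1.1]
opening: 0.0006
grip_force: 0.8
time: 3.53
tool_pos: [0.475, -0.1746, 0.0607]
tool_rot: [3.141, -0.0, 0.165]
contact_force: [-1.3, -1.5, 0.1]
opening: 0.0005
grip_force: 0.8
```

```bash

python3 -m jog '[[[-1,0.002,0,0,0],[-1,0.004,0,0,0],[-1,0.006,0,0,0],[-1,0.007,0,0,0],[-1,0.008,0,0,0]]]'
python3 -m jog '[[[-1,0.001,0,0,0],[-1,0.002,0,0,0],[-1,0.003,0,0,0],[-1,0.004,0,0,0]]]'
```

```text
time: 3.95
tool_pos: [0.4826, -0.1732, 0.0607]
tool_rot: [-3.142, 0.0, 0.165]
contact_force: [-1.5, -1.5, -0.1]
opening: 0.0005
grip_force: 0.8
time: 4.28
tool_pos: [0.4865, -0.1726, 0.0607]
tool_rot: [-3.142, 0.0, 0.165]
contact_force: [-3.8, -1.6, 0.3]
opening: 0.0006
grip_force: 2.5
```

```bash

python3 -m jog '[[[-1,0.001,0,0,0],[-1,0.002,0,0,0]]]'
```

```text
time: 4.45
tool_pos: [0.4865, -0.1725, 0.0607]
tool_rot: [-3.141, 0.004, 0.165]
contact_force: [-15.0, -6.9, 8.3]
opening: 0.0004
grip_force: 7.6
```

The force rose at the stop, so the left drawer is home. I'll back off and go to the right drawer.

```bash

python3 -m jog '[[[-1,-0.003,0,0,0],[-1,-0.02,0,0,0],[-1,-0.045,0,0,0],[-1,-0.07,0,0,0],[-1,-0.082,0,0,0]]]'
python3 -m jog '[[[-1,0,0.03,0,0],[-1,0,0.06,0,0],[-1,0,0.09,0,0],[-1,0,0.117,0,0],[-1,0,0.12,0,0]]]'
python3 - <<'E'
from h import *
import cv2
print(robot.observe()["tool_pos"])
a=robot.read_camera("scene")[95:215,105:265,::-1];b=robot.read_camera("wrist")[:,:,::-1]
a=cv2.resize(a,None,fx=2.5,fy=2.5,interpolation=2);b=cv2.resize(b,(400,300))
cv2.imwrite("pics/d2.png",np.hstack([a,b]))
E
```

```text
time: 4.87
tool_pos: [0.4055, -0.1852, 0.0606]
tool_rot: [-3.14, 0.001, 0.165]
contact_force: [-0.5, -0.8, -0.0]
opening: 0.0001
grip_force: 0.0
time: 5.28
tool_pos: [0.4289, -0.3088, 0.0613]
tool_rot: [3.137, -0.003, 0.162]
contact_force: [-0.2, 0.2, -0.9]
opening: 0.0005
grip_force: 0.0
[ 0.42888587 -0.30882055  0.06132228]
```

View pics/d2.png

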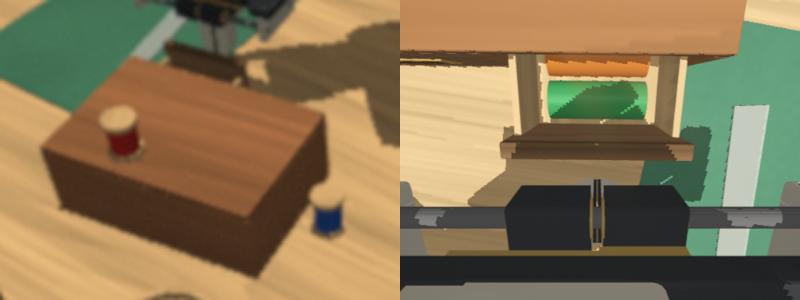

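The left drawer looks flush and the tool is centred on the right one. Expected travel to home is about 79 mm.

```bash

python3 -m jog '[[[-1,0.006,0,0,0],[-1,0.011,0,0,0],[-1,0.016,0,0,0],[-1,0.02,0,0,0],[-1,0.023,0,0,0]]]'
python3 -m jog '[[[-1,0.003,0,0,0],[-1,0.006,0,0,0],[-1,0.01,0,0,0],[-1,0.014,0,0,0],[-1,0.018,0,0,0]]]'
python3 -m jog '[[[-1,0.004,0,0,0],[-1,0.008,0,0,0],[-1,0.012,0,0,0],[-1,0.016,0,0,0],[-1,0.02,0,0,0]]]'
python3 -m jog '[[[-1,0.003,0,0,0],[-1,0.006,0,0,0],[-1,0.009,0,0,0],[-1,0.011,0,0,0],[-1,0.012,0,0,0]]]'
```

```text
time: 5.8
tool_pos: [0.4507, -0.2995, 0.0608]
tool_rot: [3.142, -0.0, 0.166]
contact_force: [-1.5, 0.2, 0.6]
opening: 0.0005
grip_force: 0.9
time: 6.22
tool_pos: [0.4678, -0.2971, 0.0606]
tool_rot: [-3.141, 0.0, 0.165]
contact_force: [-2.6, 1.6, 0.9]
opening: 0.0006
grip_force: 0.8
time: 6.63
tool_pos: [0.4878, -0.2941, 0.0606]
tool_rot: [3.141, -0.0, 0.165]
contact_force: [-2.5, -1.0, -0.8]
opening: 0.0004
grip_force: 0.8
time: 7.05
tool_pos: [0.4996, -0.2923, 0.0608]
tool_rot: [3.141, -0.0, 0.165]
contact_force: [-2.4, -1.1, -1.7]
opening: 0.0006
grip_force: 0.8
```

```bash

python3 -m jog '[[[-1,0.001,0,0,0],[-1,0.002,0,0,0],[-1,0.003,0,0,0],[-1,0.004,0,0,0],[-1,0.005,0,0,0]]]'
python3 -m jog '[[[-1,0.001,0,0,0],[-1,0.002,0,0,0]]]'
```

```text
time: 7.47
tool_pos: [0.5043, -0.2914, 0.0608]
tool_rot: [3.141, -0.0, 0.165]
contact_force: [-1.0, -1.3, -0.3]
opening: 0.0007
grip_force: 0.8
time: 7.63
tool_pos: [0.5044, -0.2914, 0.0608]
tool_rot: [-3.141, 0.004, 0.165]
contact_force: [-13.8, -4.2, 5.9]
opening: 0.0005
grip_force: 7.1
```

Both drawers are against their stops. I'll retreat, rise and look.

```bash

python3 -m jog '[[[-1,-0.003,0,0,0],[-1,-0.02,0,0,0],[-1,-0.045,0,0,0],[-1,-0.06,0,0,0],[-1,-0.06,0,-0.04,0]]]'
python3 -m jog '[[[-1,0,0,-0.04,0],[-1,0,0,-0.08,0.04],[-1,0,0,-0.12,0.08],[-1,0,0,-0.16,0.125],[-1,0,0,-0.2,0.125]]]'
python3 - <<'E'
from h import *
import cv2
a=robot.read_camera("side")[100:220,230:390,::-1];b=robot.read_camera("scene")[150:290,230:417,::-1]
a=cv2.resize(a,None,fx=2.5,fy=2.5,interpolation=2);b=cv2.resize(b,(400,300),interpolation=2)
cv2.imwrite("pics/d3.png",np.hstack([a,b]))
print(to(.55,-.04,.285),to(.705,.217,.285))
E
```

```text
time: 8.05
tool_pos: [0.4414, -0.2978, 0.0949]
tool_rot: [-3.13, 0.009, 0.163]
contact_force: [-0.4, -0.5, -1.2]
opening: 0.0005
grip_force: 0.0
time: 8.47
tool_pos: [0.447, -0.3002, 0.3032]
tool_rot: [3.141, -0.002, 0.038]
contact_force: [0.8, -1.7, -0.1]
opening: 0.0004
grip_force: 0.0
(array([ 0.1109, -0.2582,  0.022 ]), array([ 3.132, -0.011,  0.04 ])) (array([ 0.2761, -0.5087,  0.0215]), array([ 3.132, -0.011,  0.04 ]))
```

View pics/d3.png

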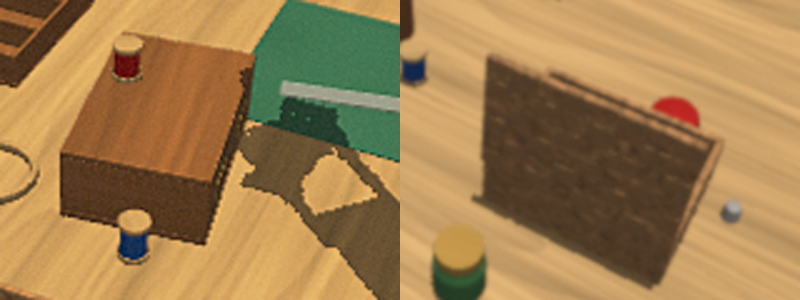

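Both drawers are flush, and the red and blue spools are undisturbed. The lid stands upright. I'll go over and behind the lid at height.

```bash

python3 -m jog '[[[-1,0.02,-0.035,0,0],[-1,0.04,-0.07,0,0],[-1,0.06,-0.105,0,0],[-1,0.08,-0.14,0,0],[-1,0.1,-0.175,0,0]]]'
python3 -m jog '[[[-1,0.02,-0.035,0,0],[-1,0.04,-0.07,0,0],[-1,0.06,-0.105,0,0],[-1,0.08,-0.14,0,0],[-1,0.1,-0.175,0,0]]]'
python3 -m jog '[[[-1,0.02,-0.035,0,0],[-1,0.04,-0.07,0,0],[-1,0.06,-0.105,0,0],[-1,0.07,-0.14,0,0],[-1,0.076,-0.159,0,0]]]'
python3 -m jog '[[[-1,0,0,0,0],[-1,0,0,0,0]]]'
python3 -c "
from h import *
print(to(.705,.217,.2))"
```

```text
time: 8.98
tool_pos: [0.5406, -0.1199, 0.3005]
tool_rot: [-3.141, -0.001, 0.04]
contact_force: [1.0, 0.5, 0.8]
opening: 0.0006
grip_force: 0.0
time: 9.4
tool_pos: [0.6335, 0.0593, 0.3004]
tool_rot: [-3.141, -0.0, 0.041]
contact_force: [2.2, -0.6, 0.3]
opening: 0.0007
grip_force: 0.0
time: 9.82
tool_pos: [0.7026, 0.2237, 0.2989]
tool_rot: [-3.14, 0.001, 0.044]
contact_force: [1.7, -0.6, 0.4]
opening: 0.0003
grip_force: 0.0
time: 9.98
tool_pos: [0.7024, 0.2203, 0.2992]
tool_rot: [3.142, 0.001, 0.042]
contact_force: [-0.2, -0.6, 0.6]
opening: 0.0006
grip_force: 0.0
(array([0.0026, 0.0034, 0.0992]), array([3.142e+00, 1.000e-03, 4.200e-02]))
```

```bash

python3 -m jog '[[[-1,0.003,0.003,0.025,0],[-1,0.003,0.003,0.05,0],[-1,0.003,0.003,0.075,0],[-1,0.003,0.003,0.099,0],[-1,0.003,0.003,0.099,0]]]'
python3 -m jog '[[[-1,-0.004,0,0,0],[-1,-0.008,0,0,0],[-1,-0.012,0,0,0],[-1,-0.016,0,0,0],[-1,-0.02,0,0,0]]]'
python3 -m jog '[[[-1,-0.003,0,0,0],[-1,-0.006,0,0,0],[-1,-0.009,0,0,0],[-1,-0.012,0,0,0],[-1,-0.015,0,0,0]]]'
```

```text
time: 10.4
tool_pos: [0.7033, 0.2135, 0.1959]
tool_rot: [3.14, 0.01, 0.038]
contact_force: [-1.1, -0.7, -1.9]
opening: 0.0006
grip_force: 0.0
time: 10.82
tool_pos: [0.6856, 0.2151, 0.2035]
tool_rot: [-3.141, -0.003, 0.04]
contact_force: [0.2, -0.5, -0.2]
opening: 0.0003
grip_force: 0.0
time: 11.23
tool_pos: [0.6708, 0.2146, 0.202]
tool_rot: [-3.141, -0.001, 0.04]
contact_force: [1.3, 0.2, 1.0]
opening: 0.0004
grip_force: 0.8
```

Contact with the lid's outer face is at TCP x≈0.672. Now I'll follow the arc over, slowly.

```bash

python3 -m jog '[[[-1,-0.003,0,0,0],[-1,-0.006,0,0.001,0],[-1,-0.009,0,0.002,0],[-1,-0.012,0,0.002,0],[-1,-0.015,0,0.003,0]]]'
python3 -m jog '[[[-1,-0.003,0,0.001,0],[-1,-0.006,0,0.001,0],[-1,-0.008,0,0.002,0],[-1,-0.01,0,0.003,0],[-1,-0.011,0,0.003,0]]]'
python3 -m jog '[[[-1,-0.003,0,0.001,0],[-1,-0.006,0,0.002,0],[-1,-0.008,0,0.003,0],[-1,-0.011,0,0.004,0],[-1,-0.014,0,0.005,0]]]'
python3 -m jog '[[[-1,-0.003,0,0.001,0],[-1,-0.006,0,0.002,0],[-1,-0.008,0,0.003,0],[-1,-0.011,0,0.004,0],[-1,-0.014,0,0.005,0]]]'
```

```text
time: 11.65
tool_pos: [0.6554, 0.2139, 0.1988]
tool_rot: [-3.142, -0.0, 0.04]
contact_force: [1.1, -0.4, 0.1]
opening: 0.0007
grip_force: 0.8
time: 12.07
tool_pos: [0.6443, 0.2134, 0.1956]
tool_rot: [3.141, 0.0, 0.04]
contact_force: [1.4, -0.1, 0.3]
opening: 0.0005
grip_force: 0.7
time: 12.48
tool_pos: [0.6304, 0.2129, 0.1906]
tool_rot: [-3.142, -0.0, 0.04]
contact_force: [0.9, 1.3, 1.0]
opening: 0.0003
grip_force: 0.7
time: 12.9
tool_pos: [0.6165, 0.2123, 0.1855]
tool_rot: [3.141, -0.0, 0.04]
contact_force: [1.9, 0.9, 0.2]
opening: 0.0002
grip_force: 0.6
```

Now about 60°. Next goes to 45°, then 30°.

```bash

python3 -m jog '[[[-1,-0.002,0,0.001,0],[-1,-0.005,0,0.003,0],[-1,-0.007,0,0.004,0],[-1,-0.01,0,0.006,0],[-1,-0.012,0,0.007,0]]]'
python3 -m jog '[[[-1,-0.002,0,0.001,0],[-1,-0.004,0,0.003,0],[-1,-0.006,0,0.004,0],[-1,-0.009,0,0.006,0],[-1,-0.011,0,0.008,0]]]'
python3 -m jog '[[[-1,-0.002,0,0.002,0],[-1,-0.004,0,0.004,0],[-1,-0.006,0,0.006,0],[-1,-0.008,0,0.008,0],[-1,-0.01,0,0.01,0]]]'
python3 -m jog '[[[-1,-0.002,0,0.002,0],[-1,-0.004,0,0.005,0],[-1,-0.006,0,0.007,0],[-1,-0.008,0,0.009,0],[-1,-0.009,0,0.012,0]]]'
```

```text
time: 13.32
tool_pos: [0.6043, 0.2118, 0.1784]
tool_rot: [3.141, 0.0, 0.04]
contact_force: [0.5, 0.4, -0.1]
opening: 0.0005
grip_force: 0.5
time: 13.73
tool_pos: [0.5934, 0.2114, 0.1706]
tool_rot: [-3.142, -0.0, 0.04]
contact_force: [1.1, 0.2, 1.1]
opening: 0.0006
grip_force: 0.5
time: 14.15
tool_pos: [0.5836, 0.211, 0.1605]
tool_rot: [3.142, -0.0, 0.04]
contact_force: [1.3, -0.4, 1.0]
opening: 0.0004
grip_force: 0.5
time: 14.57
tool_pos: [0.5744, 0.2107, 0.1487]
tool_rot: [3.142, 0.0, 0.04]
contact_force: [0.2, 0.2, 1.3]
opening: 0.0005
grip_force: 0.5
```

```bash

python3 -m jog '[[[-1,-0.002,0,0.002,0],[-1,-0.003,0,0.005,0],[-1,-0.004,0,0.007,0],[-1,-0.006,0,0.01,0],[-1,-0.007,0,0.012,0]]]'
python3 -m jog '[[[-1,-0.001,0,0.002,0],[-1,-0.003,0,0.005,0],[-1,-0.004,0,0.008,0],[-1,-0.005,0,0.01,0],[-1,-0.006,0,0.013,0]]]'
python3 -m jog '[[[-1,-0.001,0,0.003,0],[-1,-0.002,0,0.005,0],[-1,-0.003,0,0.008,0],[-1,-0.004,0,0.01,0],[-1,-0.004,0,0.012,0]]]'
python3 -m jog '[[[-1,0,0,0.002,0],[-1,-0.001,0,0.004,0],[-1,-0.001,0,0.006,0],[-1,-0.001,0,0.007,0],[-1,-0.001,0,0.008,0]]]'
```

```text
time: 14.98
tool_pos: [0.5675, 0.2104, 0.1363]
tool_rot: [3.142, 0.0, 0.04]
contact_force: [1.3, 0.8, 0.6]
opening: 0.0004
grip_force: 0.4
time: 15.4
tool_pos: [0.5617, 0.2101, 0.1236]
tool_rot: [3.142, -0.0, 0.04]
contact_force: [0.0, -0.0, 0.9]
opening: 0.0001
grip_force: 0.4
time: 15.82
tool_pos: [0.5574, 0.21, 0.1114]
tool_rot: [3.141, 0.001, 0.04]
contact_force: [-0.4, 0.2, 0.1]
opening: 0.0005
grip_force: 0.4
time: 16.23
tool_pos: [0.5566, 0.2099, 0.1035]
tool_rot: [3.142, 0.0, 0.04]
contact_force: [-0.3, 0.5, 0.1]
opening: 0.0006
grip_force: 0.4
```

```bash

python3 -m jog '[[[-1,0,0,0.001,0],[-1,0,0,0.002,0],[-1,0,0,0.003,0],[-1,0,0,0.004,0],[-1,0,0,0.005,0]]]'
python3 -m jog '[[[-1,0,0,0.001,0],[-1,0,0,0.002,0]]]'
```

```text
time: 16.65
tool_pos: [0.5568, 0.21, 0.0987]
tool_rot: [3.142, -0.0, 0.04]
contact_force: [-0.6, 0.5, 2.0]
opening: 0.0005
grip_force: 0.4
time: 16.82
tool_pos: [0.5568, 0.21, 0.0967]
tool_rot: [-3.142, -0.0, 0.04]
contact_force: [-0.6, 0.1, 0.6]
opening: 0.0007
grip_force: 0.4
```

```bash

python3 -m jog '[[[-1,0,0,0.001,0],[-1,0,0,0.001,0]]]'
```

```text
time: 16.98
tool_pos: [0.5568, 0.21, 0.0962]
tool_rot: [3.142, -0.0, 0.04]
contact_force: [-1.5, -0.2, 4.9]
opening: 0.0005
grip_force: 2.2
```

The force rises at the expected height of 0.096. I'll press a touch more to make sure, then lift clear and look.

```bash

python3 -m jog '[[[-1,0,0,0.0005,0],[-1,0,0,0.001,0],[-1,0,0,0.001,0]]]'
python3 -m jog '[[[-1,0,0,-0.002,0],[-1,0,0,-0.02,0],[-1,0,0,-0.06,0],[-1,0,0,-0.1,0],[-1,0,0,-0.14,0]]]'
python3 -m jog '[[[-1,-0.03,0.04,0,0],[-1,-0.06,0.08,0,0],[-1,-0.09,0.12,0,0],[-1,-0.1,0.15,0,0],[-1,-0.1,0.15,0,0]]]'
python3 - <<'E'
from h import *
import cv2
a=robot.read_camera("side")[120:345,130:430,::-1];b=robot.read_camera("scene")[95:320,105:405,::-1]
a=cv2.resize(a,(400,300),interpolation=2);b=cv2.resize(b,(400,300),interpolation=2)
cv2.imwrite("pics/d4.png",np.hstack([a,b]))
E
```

```text
time: 17.23
tool_pos: [0.5568, 0.21, 0.0961]
tool_rot: [-3.142, -0.001, 0.04]
contact_force: [-4.0, -0.6, 9.8]
opening: 0.0006
grip_force: 5.2
time: 17.65
tool_pos: [0.5564, 0.2098, 0.2359]
tool_rot: [3.141, 0.001, 0.04]
contact_force: [1.1, 0.8, -0.1]
opening: 0.0007
grip_force: 0.0
time: 18.07
tool_pos: [0.4604, 0.053, 0.2348]
tool_rot: [3.14, 0.001, 0.038]
contact_force: [0.8, -0.3, -0.6]
opening: 0.0
grip_force: 0.0
```

View pics/d4.png

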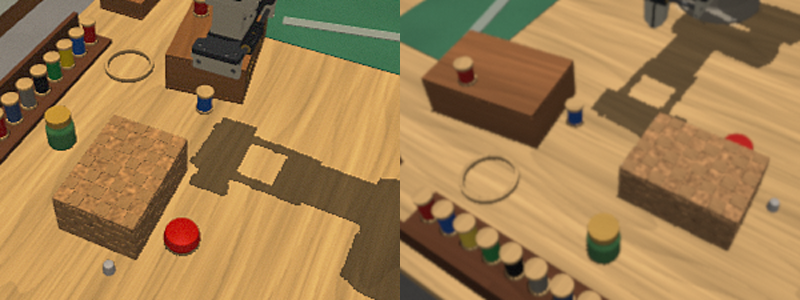

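The lid lies flat, both drawers are shut, and the chest, basket, spools and other small things stand where they were. The arm is clear of everything, so I'm handing in.

```bash
python3 -m jog '[[[-1,0,0,0,0],[-1,0,0,0,0],[-1,0,0,0,0]]]'; python3 -c "
from cell import robot
print(robot.hand_in())"
```

```text
time: 18.42
tool_pos: [0.4633, 0.057, 0.2346]
tool_rot: [-3.141, -0.0, 0.041]
contact_force: [1.0, 0.4, 0.2]
opening: 0.0005
grip_force: 0.0
the job is handed in; nothing more can be done
None
```

I pushed both drawers home and then the lid flat onto the rim; in the last pictures nothing else looks moved. The job was handed in at about 18.4 s, and no verdict came back.

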